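# Stack two wet wax paintings on spacer sticks to dry

### The job

Two narrow wax paintings are still wet: lay the two red spacer sticks crosswise on the bare end margins of the blue painting on the drying board, one at each end, then lift the green painting off the easel by its long edges and set it down painted side up, squarely over the blue one, so that it rests on the sticks clear of the wet wax. When it is in place, and not before, switch the blower on by pushing its lever all the way over. Let nothing touch either painted face, leave the blue painting where it lies, and do not disturb the mug, the iron or the wax block.

Things in the scene. Friction and masses are not known exactly. Their poses are not given: they have to be found in the camera images.
- lower: the lower (blue) painting: loose wooden panel 220 x 56 x 12 mm (x, y, z), lying flat, 120 g, on a brown drying board 8 mm thick, 250 x 100 mm, on the table. Origin: centre of the underside; x along its length, y across, z up out of the painted face. Its two ends are bare wood margins, 40 mm long each (|x| 70 to 110 mm); the top face is 12 mm above the origin
- paint_lower: the wet blue wax on the lower painting, 140 x 44 mm, in the middle of its top face and flush with the bare wood around it; same origin and axes as the lower painting. Must not be touched
- upper: the upper (green) painting: same panel as the lower one (220 x 56 x 12 mm, 90 to 160 g). Origin: centre of the underside; x along its length, y across, z out of the painted face. It starts on the easel, on a slope of 35 degrees (0.61 rad) that rises along its +x, away from the robot, the underside centre 105 mm above the table. Lift it off square to the slope
- paint_upper: the wet green wax on the upper painting, 140 x 44 mm, in the middle of its top face, flush; 6 mm of bare wood along each long edge; same origin and axes as the upper painting. Must not be touched
- easel: fixed wooden table easel, 240 mm deep, 130 mm wide at its feet. Origin: under its centre, on the table; x points up the slope, y left, z up. Its sloping board is only 36 mm wide, so the panel stands out 10 mm on both sides, with free space for fingers to reach past its long edges; a lip 8 mm high holds the panel's lower end
- stick_a: red wooden spacer stick, 90 x 14 x 14 mm, about 16 g, lying on the table. Origin: its very centre, 7 mm above the table at the start; x along its length
- stick_b: the other red spacer stick, identical to stick_a; either stick may go to either end
- blower: fixed mint-green drying blower: drum 104 mm across, its top 132 mm above the table, over the origin, on a grey foot. Origin: on the table under the drum; x points away from the robot, y is the way it blows (to the stack), z up. The lever stands on the front of the foot, 145 mm before the origin (-x)
- switch (a joint): angle of the blower's lever, rad: about 0 off (leaning along the blower's -x, to the robot), 1.0 fully on (leaning along its +x, to the drum). It swings in the blower's x-z plane and stays where it is left
- switch_tip (a point): the tip (ball) of the lever, which is 60 mm long from its pivot to here; a light push of a few newtons on the stalk about 20 mm below the tip, along the blower's +x for some 60 mm, swings it over to its stop
- mug: bystander: white mug, 76 mm across, 85 mm high, with a handle; origin under its centre
- iron: bystander: small orange craft iron, about 110 x 70 x 85 mm; origin under its middle
- wax_yellow: bystander: yellow wax block 45 x 25 x 15 mm; origin under its centre
Mind the look-alikes: they are no part of the job. Leave any yellow look-alike of the stick_b alone. What is shaped like the stick_a but yellow is not meant.

How it is judged:
By the outcome, as a careful person would: the job done as asked, in the order asked, and still so for the second after the job is handed in, with the robot touching nothing.
It also fails if it takes over 69 s, if anything falls off the work surface, if the arm or the gripper's body presses on something with over 40 N, if the wrist force passes 120 N, or if a joint passes its speed limit or range.

### The arm

A 6-joint arm with a two-finger parallel gripper is mounted at the origin on the work surface. World frame = base frame: x ahead of the robot, y to its left, z up, the work surface at z = 0. Lengths are in m, angles in degrees, forces in N, time in s.
With the tool pointing down it reaches from about 0.225 to 0.875 m from the base axis. Payload 3.4 kg.
Tool frame: the origin (TCP) lies on the front face of the gripper's body, between the roots of the fingers; the fingertips stand 73 mm ahead of it and the grasp point (between the pads) lies 54 mm ahead of it (manip.hold_point_z is the z of the grasp point in the tool frame, in m); z points along the fingers, y is the line along which they close (so a half turn about z gives the same grasp; the last joint's range is limited). The gripper opens to 85 mm and grips with 20 to 120 N. Pads are 22 mm wide; open, the fingers measure 114 mm over their backs; the gripper's body (76 mm by 85 mm) begins 54 mm behind the grasp point. The pads swing forward as they close: fully open they stand 13 mm farther back than shut.
Start: joints at [-81.761, 15.808, 86.224, -0, 77.962, -6.933], TCP at [0.15, -0.555, 0.304] pointing down, gripper open.
Joint ranges: [-165.64, 165.64], [-43.16, 119.46], [12.63, 154.43], [-67.54, 247.53], [6.08, 155.33], [-154.97, 154.97]. Speed limits (degrees/s): [147.25, 147.25, 180, 180, 180, 180].

### API

Orientations are given as a 3x3 rotation matrix whose columns are the frame's x, y, z axes.
In Python, from rig import manip gives the robot as it stands. The module is installed in compiled form; this text tells all that it offers.
- The arm moves only by the tool drive_tool, never from a script. Its argument "series" is a list of rows, each a list of 5 numbers: the shift along the tool's x, y, z in m, then the turn about the tool's z in rad, then the finger opening in m, from 0 to 0.0854. A call has exactly 8 rows; each row shifts and turns the commanded pose from where the row before left it, along the tool's axes as they then stand; what a row does not reach is not made up. A row lasts 1/10 s, in which the tool goes at most 50 mm and 8.59 degrees, less where a joint would pass 70% of its speed; a pose out of reach is approached as far as the arm can. A call with a gripper value outside its range is refused whole. The fingers move at their own pace and stop on an object; the grip force is fixed at half the most. Time passes only in rows, so rows that do not move let the fingers close, or fill a call up. It gives the time, the measured TCP pose, the force, the opening and the grip force at its end, in the units of the state.
- manip.state(): the state, without advancing time (a new reading comes with each control period).
- manip.capture(name): name is "scene" or "top"; returns the picture (480x640x3 uint8, red, green, blue); there is no depth.
- manip.camera_model(name): a dict with "K" (3x3 intrinsics, pixels), "k1" (the pictures are not rectified: a ray, as slopes to the right and down, at radius r is drawn at 1 + k1 r^2 times it, then the intrinsics apply), "view" (4x4, takes a point from world to camera coordinates). Camera axes: x right, y up, looking along -z (the intrinsics and any distortion apply to the point x, -y, -z); pixel columns grow to the right and rows downward; lengths in m; the calibration is good to about 2 mm. A picture is of the moment at which its call begins. camera_model takes no time and is no camera call.
- manip.sign_off(): hands the job in; it is judged then, once.
The state is a dict: "clock": time; "joints": joint angles; "dq": joint speeds; "joint_torque": joint torques, N m; "ee_pos": TCP position; "tcp_rot": TCP orientation; "contact_force": force on the tool from outside, world axes, zero at the start; "ft_torque": the same for the moment, N m; "gripper_width": finger opening in m; "grip_force": force on a finger pad.
Only numpy, scipy, OpenCV 4.12 (cv2) and the standard library are available. Lean on these libraries where they do the work, as an engineer would, in place of code of your own. Each camera call takes 0.05 s, during which the arm holds its last target. There are 200 camera calls.

## Working session

There is one attempt and no reset: what is moved stays moved. The work goes in short steps, Python scripts to look and compute and a tool call to move; the robot and the scene stay as the last step left them, time stands still between calls to the robot, and variables do not carry over. Pictures are saved under pics/ and viewed, at most 10 in all, crops included, and the job is handed in when it is done.

Besides the shell and the picture viewer there is one more tool, called after "Emit:" by a JSON object that holds its "name" and its "arguments". drive_tool: Moves the arm, as the interface text tells. Its arguments: {"type":"object","properties":{"series":{"type":"array","items":{"type":"array","items":{"type":"number"}}}},"required":["series"]}

```bash
mkdir -p pics
python3 - <<'E'
from rig import manip
import cv2,numpy as np
for n in ("scene","top"):
    im=manip.capture(n); cv2.imwrite(f"pics/{n}0.png",im[:,:,::-1])
    c=manip.camera_model(n); print(n,np.round(c["K"],1).tolist(),c["k1"],np.round(c["view"],3).tolist())
s=manip.state(); print(s, manip.hold_point_z)
E
```

```text
scene [[602.5, 0.0, 323.1], [0.0, 602.5, 232.0], [0.0, 0.0, 1.0]] 0.05168721926797995 [[-0.814, 0.581, -0.013, 0.472], [-0.512, -0.706, 0.489, 0.243], [0.275, 0.404, 0.872, -1.406], [0.0, 0.0, 0.0, 1.0]]
top [[503.3, 0.0, 320.3], [0.0, 503.3, 239.4], [0.0, 0.0, 1.0]] -0.0035477876513434277 [[-0.016, -1.0, 0.005, -0.018], [0.981, -0.015, 0.193, -0.572], [-0.193, 0.008, 0.981, -1.21], [0.0, 0.0, 0.0, 1.0]]
{'clock': 0.1, 'joints': array([-8.17607222e+01,  1.58433013e+01,  8.62892312e+01, -5.71995987e-04,
        7.79631799e+01, -6.93064799e+00]), 'dq': array([-0.02947749, -0.13850509, -0.18847897,  0.04690307, -0.00965439,
       -0.0506014 ]), 'joint_torque': array([ 1.46762704e-03, -4.17698801e+01, -2.46405995e+01, -2.26517959e-04,
        5.88732961e-03, -9.50877734e-06]), 'ee_pos': array([ 0.15042698, -0.55459204,  0.30312427]), 'tcp_rot': array([[ 9.65153460e-01,  2.61684421e-01, -2.49057345e-04],
       [ 2.61684469e-01, -9.65152066e-01,  1.65185385e-03],
       [ 1.91886208e-04, -1.65946690e-03, -9.99998605e-01]]), 'contact_force': array([0.2786836 , 0.66974229, 0.90907344]), 'ft_torque': array([-0.00608269,  0.00962326, -0.00289951]), 'grip_force': 0.0, 'gripper_width': 0.0852672905154674} 0.0539
```

View pics/scene0.png

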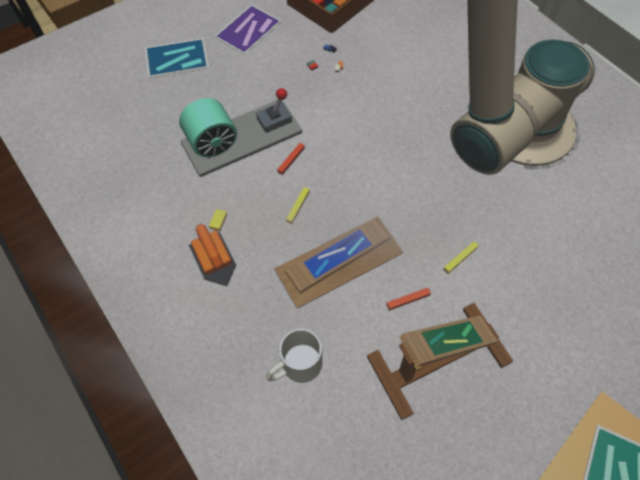

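View pics/top0.png

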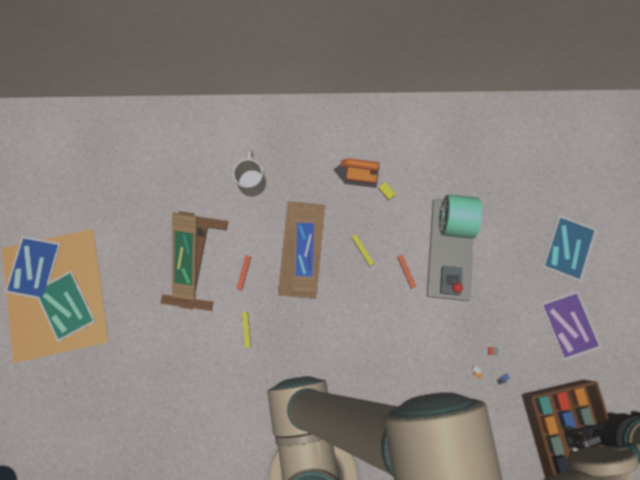

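The top view shows red sticks at (244,272) and (406,271), with yellow look-alikes at (247,330) and (363,250). The blue painting is at (305,250) and the green one on the easel at (184,258). The switch ball is at (457,288), mug (249,175), iron (360,172) and yellow wax block (387,190). In the scene view the red sticks are at (408,299) and (291,158), and the yellow ones at (461,257) and (298,204). Other look-alikes are the flat prints at (33,267), (66,306), (570,247) and (571,325). I choose only the two red sticks, the blue panel on the board and the green panel on the easel.

```bash
cat > h.py <<'E'
from rig import manip
import cv2,numpy as np
M={n:manip.camera_model(n) for n in("scene","top")}
def ray(n,uv):
    m=M[n];K=np.array(m["K"]);V=np.array(m["view"])
    d=np.array([(uv[0]-K[0,2])/K[0,0],(uv[1]-K[1,2])/K[1,1]]);s=d.copy()
    for _ in range(10): s=d/(1+m["k1"]*(s@s))
    R=V[:3,:3];return -R.T@V[:3,3],R.T@np.array([s[0],-s[1],-1])
def onz(n,uv,z):
    o,d=ray(n,uv);return o+d*(z-o[2])/d[2]
def proj(n,p):
    m=M[n];K=np.array(m["K"]);c=np.array(m["view"])@np.r_[p,1]
    s=np.array([c[0],-c[1]])/-c[2];s=s*(1+m["k1"]*(s@s));return K[:2,:2]@s+K[:2,2]
def tri(a,b):
    o1,d1=ray("scene",a);o2,d2=ray("top",b)
    t=np.linalg.lstsq(np.c_[d1,-d2],o2-o1,rcond=None)[0]
    p,q=o1+d1*t[0],o2+d2*t[1];return (p+q)/2,np.linalg.norm(p-q)
def mask(im,roi,hue,smin=90,vmin=40):
    x0,y0,x1,y1=roi;h=cv2.cvtColor(im,cv2.COLOR_RGB2HSV)
    H=h[...,0].astype(int);m=np.zeros(im.shape[:2],np.uint8)
    ok=((H>=hue[0])&(H<=hue[1])) if hue[0]<=hue[1] else ((H>=hue[0])|(H<=hue[1]))
    ok=ok&(h[...,1]>smin)&(h[...,2]>vmin);m[y0:y1,x0:x1]=ok[y0:y1,x0:x1];return m
def hull(m):
    cs=cv2.findContours(m,cv2.RETR_EXTERNAL,cv2.CHAIN_APPROX_NONE)[0]
    c=max(cs,key=cv2.contourArea);return cv2.convexHull(c)
def cen(m):
    c=hull(m);mo=cv2.moments(c);return np.array([mo["m10"],mo["m01"]])/mo["m00"],cv2.minAreaRect(c),cv2.contourArea(c)
E
cat > m1.py <<'E'
from h import *
np.set_printoptions(precision=4,suppress=True)
I={n:manip.capture(n) for n in("scene","top")}
R={"stickL":((375,280,440,315),(230,245,256,300),(172,8),.007),"stickR":((270,135,312,180),(392,245,420,295),(172,8),.007),
"blue":((290,220,380,285),(288,215,322,285),(100,130),.020),"green":((415,312,490,360),(168,225,198,292),(50,85),.1148),
"ball":((270,82,295,104),(448,278,468,298),(172,8),None)}
for k,(a,b,h,z) in R.items():
    o={}
    for n,r in(("scene",a),("top",b)):
        c,rect,A=cen(mask(I[n],r,h,110)); o[n]=c
        bp=cv2.boxPoints(rect); e=[(bp[i]+bp[(i+1)%4])/2 for i in range(4)]
        i=0 if np.linalg.norm(e[0]-e[2])>np.linalg.norm(e[1]-e[3]) else 1
        if z: 
            p,q=onz(n,e[i],z),onz(n,e[i+2],z);d=q-p
            print(k,n,c,A,onz(n,c,z)[:2],"len",np.linalg.norm(d),"ang",np.degrees(np.arctan2(d[1],d[0])))
    print(k,"tri",*tri(o["scene"],o["top"]))
# close crop for checking
t=I["top"];cv2.imwrite("pics/crop1.png",cv2.resize(t[190:320,150:490],None,fx=2.3,fy=2.3,interpolation=cv2.INTER_CUBIC)[:,:,::-1])
E
python3 m1.py
```

```text
stickL scene [408.2159 298.1297] 299.5 [0.4965 0.1735] len 0.0893796316629431 ang -14.531776159836465
stickL top [243.2789 272.1424] 144.0 [0.4978 0.1724] len 0.08632693998360069 ang 165.26033674665587
stickL tri [0.4972 0.173  0.0074] 0.001654795858957113
stickR scene [290.4854 157.8667] 205.0 [ 0.4936 -0.2471] len 0.0904798308908035 ang 21.181849342228702
stickR top [406.2555 270.8808] 137.0 [ 0.4947 -0.2483] len 0.08603331116438147 ang -158.99997509292146
stickR tri [ 0.4942 -0.2477  0.0071] 0.0015763242217061214
blue scene [333.509  256.2677] 1007.5 [0.5655 0.0172] len 0.1363223906829039 ang -2.0139976097339805
blue top [304.2604 249.3771] 772.5 [0.5528 0.0143] len 0.13575209445820435 ang 177.62722623678104
blue tri [0.5581 0.0124 0.0022] 0.006404347563848134
green scene [451.7308 337.3959] 1060.5 [0.5213 0.3018] len 0.09381731958888369 ang -21.283291051886167
green top [183.0177 257.6645] 679.5 [0.5203 0.3001] len 0.12037189250667812 ang -177.8887198576697
green tri [0.5205 0.3011 0.1122] 0.0006926252851025684
ball tri [ 0.4421 -0.3529  0.0909] 0.0020877314678733635
```

View pics/crop1.png

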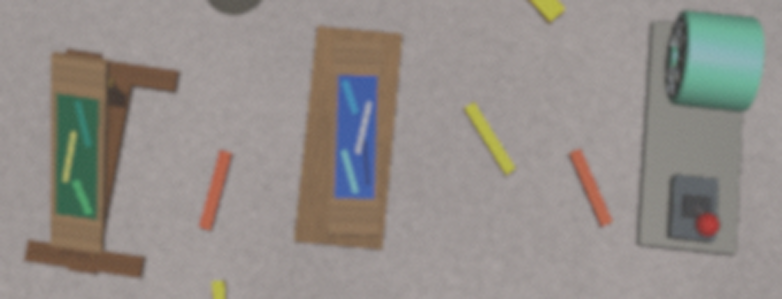

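The crop confirms it: the red sticks are at crop (216,190) and (590,188), the yellow ones are left alone, and the blue panel lies on the right half of its board. I'll refine the panels by mapping mask outlines to metric planes.

```bash
cat > m2.py <<'E'
from h import *
np.set_printoptions(precision=4,suppress=True)
I={n:manip.capture(n) for n in("scene","top")}
t=np.radians(35)
def onplane(n,uv,p0,nn):
    o,d=ray(n,uv);return o+d*((p0-o)@nn)/(d@nn)
def rect(n,c,p0,ex,ey):
    nn=np.cross(ex,ey);P=np.array([onplane(n,q[0].astype(float),p0,nn)-p0 for q in c]);
    r=cv2.minAreaRect(np.c_[P@ex,P@ey].astype(np.float32));(a,b),(w,h),g=r
    if w<h: w,h,g=h,w,g-90
    g=(g+90)%180-90
    return p0+a*ex+b*ey,w,h,g
for n,r in(("scene",(290,215,385,285)),("top",(288,215,322,285))):
    m=mask(I[n],r,(78,135),70)
    print("blue",n,*rect(n,hull(cv2.morphologyEx(m,cv2.MORPH_CLOSE,np.ones((5,5)))),np.array([0,0,.02]),np.array([1.,0,0]),np.array([0,1.,0])))
for n,r in(("scene",(415,312,490,362)),("top",(168,225,198,292))):
    m=mask(I[n],r,(38,95),60)
    p=np.array([.5208,.3009,.1148])
    for yaw in(0,5):
        y=np.radians(yaw)
        ex=np.array([np.cos(t)*np.cos(y),np.cos(t)*np.sin(y),np.sin(t)]);ey=np.array([-np.sin(y),np.cos(y),0])
        print("green",n,yaw,*rect(n,hull(m),p,ex,ey))
s=I["scene"];a=cv2.resize(s[200:370,260:520],None,fx=3,fy=3,interpolation=cv2.INTER_CUBIC)
cv2.imwrite("pics/crop2.png",a[:,:,::-1])
E
python3 m2.py
```

```text
blue scene [0.5547 0.0164 0.02  ] 0.1381620466709137 0.04299977794289589 -2.6287765502929688
blue top [0.5544 0.014  0.02  ] 0.13703064620494843 0.04283034801483154 -2.2190704345703125
green scene 0 [0.5183 0.302  0.1131] 0.14271651208400726 0.04572504758834839 -7.5815582275390625
green scene 5 [0.5184 0.302  0.1132] 0.14345243573188782 0.04684615507721901 -11.936065673828125
green top 0 [0.5191 0.302  0.1136] 0.13800223171710968 0.04078308865427971 -6.505348205566406
green top 5 [0.5192 0.3019 0.1137] 0.1381758153438568 0.040338531136512756 -10.519378662109375
```

View pics/crop2.png

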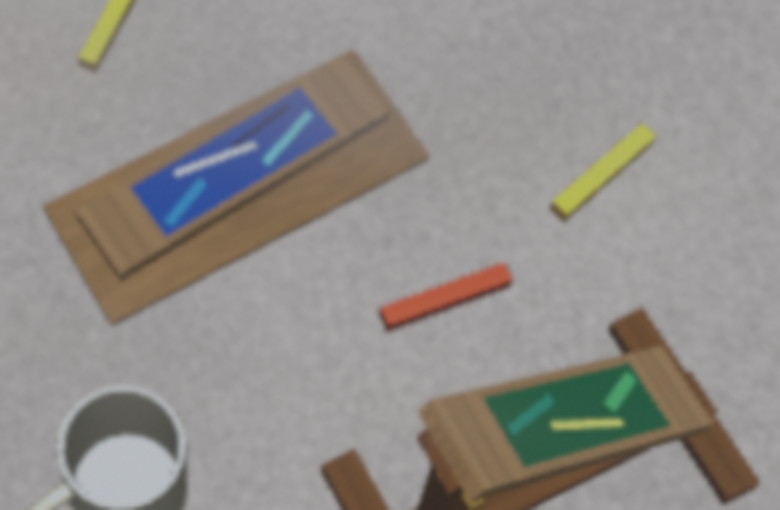

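```bash
cat > p.py <<'E'
import sys
from rig import manip
import numpy as np
# usage: p.py x y z yaw_deg : shift in present tool axes (m), then turn (rad)
s=manip.state();R=np.array(s["tcp_rot"]);p=np.array(s["ee_pos"])
yaw=np.degrees(np.arctan2(R[1,0],R[0,0]))
print("t",s["clock"],"p",p.round(4),"yaw",yaw.round(2),"w",round(s["gripper_width"],4),"j6",s["joints"][5].round(1),"F",np.round(s["contact_force"],1))
a=list(map(float,sys.argv[1:]))
while a:
    t=np.array(a[:3]);dy=(a[3]-yaw+180)%360-180
    print("shift",(R.T@(t-p)).round(4),"turn",round(-np.radians(dy),3),"rows",np.linalg.norm(t-p)/.045,abs(dy)/8.5)
    c,q=np.cos(np.radians(a[3])),np.sin(np.radians(a[3]));R=np.array([[c,q,0],[q,-c,0],[0,0,-1.]]);p=t;yaw=a[3];a=a[4:]
E
python3 p.py 0.494 -0.2475 0.17 21.1 .494 -.2475 .077 21.1
```

```text
t 0.3 p [ 0.1505 -0.5549  0.3036] yaw 15.17 w 0.0854 j6 -6.9 F [-0.3  1.1  0.1]
shift [ 0.412  -0.2066  0.1338] turn -0.103 rows 10.664809270211496 0.6972655770799245
shift [0.    0.    0.093] turn -0.0 rows 2.066666666666667 0.0
```

Emit:
{"name": "drive_tool", "arguments": {"series": [[0.0343,-0.0172,0,0,0.04],[0.0343,-0.0172,0,0,0.04],[0.0343,-0.0172,0,0,0.04],[0.0343,-0.0172,0,0,0.04],[0.0343,-0.0172,0,0,0.04],[0.0343,-0.0172,0,0,0.04],[0.0343,-0.0172,0,0,0.04],[0.0343,-0.0172,0,0,0.04]]}}

```text
clock: 1.1
ee_pos: [0.3803, -0.3492, 0.304]
tcp_rot: [[0.965, 0.262, 0.0], [0.262, -0.965, -0.0], [0.0, 0.0, -1.0]]
contact_force: [0.8, -0.1, -0.1]
gripper_width: 0.0399
grip_force: 0.0
```

Emit:
{"name": "drive_tool", "arguments": {"series": [[0.0343,-0.0172,0,0,0.04],[0.0343,-0.0172,0,0,0.04],[0.0343,-0.0172,0,0,0.04],[0.0343,-0.0172,0,0,0.04],[0,0,0.045,-0.103,0.04],[0,0,0.045,0,0.04],[0,0,0.043,0,0.04],[0,0,0,0,0.04]]}}

```text
clock: 1.9
ee_pos: [0.4904, -0.2456, 0.1656]
tcp_rot: [[0.933, 0.36, -0.011], [0.36, -0.933, 0.007], [-0.008, -0.011, -1.0]]
contact_force: [-0.9, -0.1, 0.3]
gripper_width: 0.04
grip_force: 0.0
```

```bash
python3 p.py .494 -.2475 .077 21.1
```

```text
t 1.9 p [ 0.4904 -0.2456  0.1656] yaw 21.1 w 0.04 j6 35.0 F [-0.9 -0.1  0.3]
shift [0.0033 0.004  0.0885] turn -0.0 rows 1.9706174465845556 0.00029220030852590806
```

Emit:
{"name": "drive_tool", "arguments": {"series": [[0,0,0.03,0,0.04],[0,0,0.03,0,0.04],[0,0,0.02,0,0.04],[0,0,0.0135,0,0.04],[0,0,0,0,0.04],[0,0,0,0,0.04],[0,0,0,0,0.005],[0,0,0,0,0.005]]}}

```text
clock: 2.7
ee_pos: [0.4946, -0.2487, 0.0791]
tcp_rot: [[0.933, 0.36, 0.002], [0.36, -0.933, -0.002], [0.002, 0.002, -1.0]]
contact_force: [-4.0, 2.3, 17.7]
gripper_width: 0.0121
grip_force: 50.0
```

Emit:
{"name": "drive_tool", "arguments": {"series": [[0,0,0,0,0.005],[0,0,0,0,0.005],[0,0,0,0,0.005],[0,0,-0.03,0,0.005],[0,0,-0.03,0,0.005],[0,0,-0.03,0,0.005],[0,0,0,0,0.005],[0,0,0,0,0.005]]}}

```text
clock: 3.5
ee_pos: [0.4939, -0.2482, 0.1685]
tcp_rot: [[0.933, 0.36, 0.002], [0.36, -0.933, -0.001], [0.001, 0.002, -1.0]]
contact_force: [0.7, 0.3, -0.6]
gripper_width: 0.012
grip_force: 59.8
```

```bash
python3 - <<'E'
import numpy as np
c=np.array([.5546,.0152]);y=np.radians(-2.4);e=np.array([np.cos(y),np.sin(y)])
print(c+.095*e,c-.095*e)
E
python3 p.py .6495 .0112 .19 87.6 .6495 .0112 .097 87.6
python3 - <<'E'
from h import *
im=manip.capture("scene");cv2.imwrite("pics/g1.png",cv2.resize(im[80:260,200:440],None,fx=3,fy=3)[:,:,::-1])
E
```

```text
[0.64951667 0.01122181] [0.45968333 0.01917819]
t 3.5 p [ 0.4939 -0.2482  0.1685] yaw 21.08 w 0.012 j6 35.0 F [ 0.7  0.3 -0.6]
shift [ 0.2385 -0.186  -0.0216] turn -1.161 rows 6.73838725898368 7.8261284985411725
shift [0.    0.    0.093] turn -0.0 rows 2.066666666666667 0.0
```

View pics/g1.png

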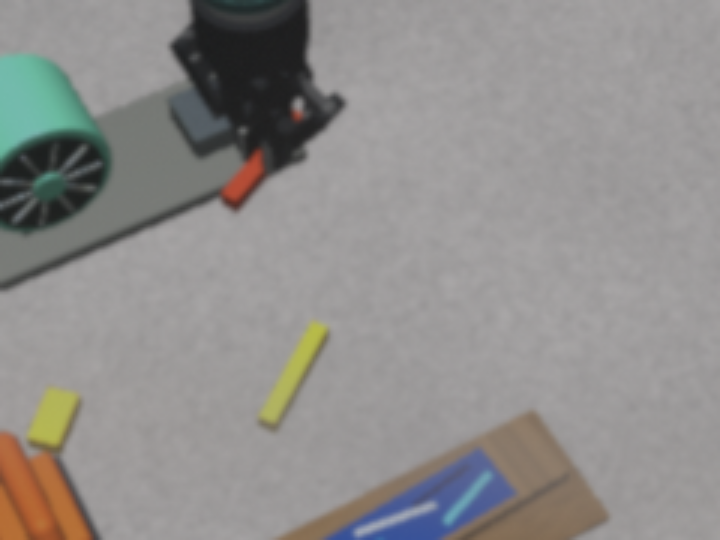

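The stick is held level in the jaws at crop (260,165); the neighbours are untouched. Next I carry it to the far margin.

Emit:
{"name": "drive_tool", "arguments": {"series": [[0.03,-0.0232,-0.0027,0,0.005],[0.03,-0.0232,-0.0027,0,0.005],[0.03,-0.0232,-0.0027,0,0.005],[0.03,-0.0232,-0.0027,0,0.005],[0.03,-0.0232,-0.0027,0,0.005],[0.03,-0.0232,-0.0027,0,0.005],[0.03,-0.0232,-0.0027,0,0.005],[0.03,-0.0232,-0.0027,0,0.005]]}}

```text
clock: 4.35
ee_pos: [0.6507, 0.0129, 0.187]
tcp_rot: [[0.933, 0.36, -0.004], [0.36, -0.933, 0.0], [-0.003, -0.001, -1.0]]
contact_force: [0.8, -0.6, 0.0]
gripper_width: 0.0119
grip_force: 59.8
```

Emit:
{"name": "drive_tool", "arguments": {"series": [[0,0,0,-0.145,0.005],[0,0,0,-0.145,0.005],[0,0,0,-0.145,0.005],[0,0,0,-0.145,0.005],[0,0,0.01,-0.145,0.005],[0,0,0.01,-0.145,0.005],[0,0,0.01,-0.145,0.005],[0,0,0.01,-0.145,0.005]]}}

```text
clock: 5.15
ee_pos: [0.6499, 0.0115, 0.1465]
tcp_rot: [[0.037, 0.999, -0.004], [0.999, -0.037, 0.0], [0.0, -0.004, -1.0]]
contact_force: [-1.0, 0.1, -0.9]
gripper_width: 0.0119
grip_force: 59.8
```

Emit:
{"name": "drive_tool", "arguments": {"series": [[0,0,0,0,0.005],[0,0,0,0,0.005],[0,0,0,0,0.005],[0,0,0,0,0.005],[0,0,0,0,0.005],[0,0,0,0,0.005],[0,0,0,0,0.005],[0,0,0,0,0.005]]}}

```text
clock: 5.95
ee_pos: [0.6509, 0.0114, 0.1491]
tcp_rot: [[0.043, 0.999, 0.0], [0.999, -0.043, -0.0], [-0.0, 0.0, -1.0]]
contact_force: [-0.1, -1.1, 0.6]
gripper_width: 0.0117
grip_force: 59.8
```

```bash
python3 p.py .6515 .0111 .0995 87.6
```

```text
t 5.95 p [0.6509 0.0114 0.1491] yaw 87.53 w 0.0117 j6 -2.6 F [-0.1 -1.1  0.6]
shift [-0.0003  0.0006  0.0496] turn -0.001 rows 1.1030665851017043 0.008525414940506567
```

Emit:
{"name": "drive_tool", "arguments": {"series": [[0,0.0006,0.02,0,0.005],[0,0,0.015,0,0.005],[0,0,0.008,0,0.005],[0,0,0.004,0,0.005],[0,0,0.001,0,0.005],[0,0,0,0,0.005],[0,0,0,0,0.005],[0,0,0,0,0.005]]}}

```text
clock: 6.75
ee_pos: [0.6519, 0.0114, 0.1016]
tcp_rot: [[0.043, 0.999, 0.001], [0.999, -0.043, -0.0], [-0.0, 0.001, -1.0]]
contact_force: [0.1, 0.2, -0.6]
gripper_width: 0.012
grip_force: 59.8
```

Run:
```python
from h import *
a=manip.capture("scene");cv2.imwrite("pics/a1.png",cv2.resize(a[170:310,240:440],None,fx=4,fy=4)[:,:,::-1])
```

```text
(no output)
```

View pics/a1.png

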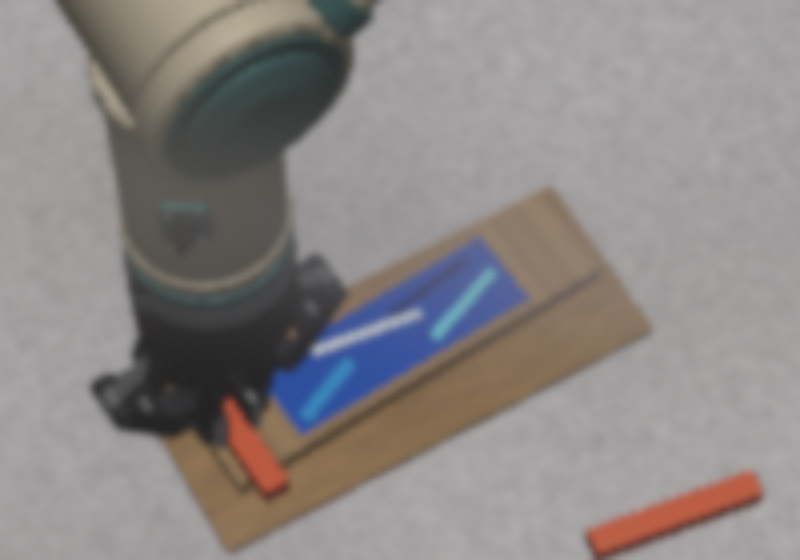

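The stick sits crosswise over the far bare margin (crop 255,445), just above the wood. I'll lower to contact.

Emit:
{"name": "drive_tool", "arguments": {"series": [[0,0,0.0005,0,0.005],[0,0,0.0005,0,0.005],[0,0,0.0005,0,0.005],[0,0,0.0005,0,0.005],[0,0,0,0,0.005],[0,0,0,0,0.005],[0,0,0,0,0.005],[0,0,0,0,0.005]]}}

```text
clock: 7.6
ee_pos: [0.6515, 0.0114, 0.0992]
tcp_rot: [[0.043, 0.999, 0.0], [0.999, -0.043, -0.0], [-0.0, 0.0, -1.0]]
contact_force: [-1.2, 0.3, 2.8]
gripper_width: 0.0119
grip_force: 60.2
```

Emit:
{"name": "drive_tool", "arguments": {"series": [[0,0,0,0,0.016],[0,0,0,0,0.02],[0,0,-0.001,0,0.02],[0,0,-0.005,0,0.02],[0,0,-0.03,0,0.02],[0,0,-0.04,0,0.03],[0,0,0,0,0.04],[0,0,0,0,0.04]]}}

```text
clock: 8.4
ee_pos: [0.6522, 0.0113, 0.1766]
tcp_rot: [[0.043, 0.999, 0.003], [0.999, -0.043, -0.0], [-0.0, 0.003, -1.0]]
contact_force: [0.5, 0.1, 0.6]
gripper_width: 0.0401
grip_force: 0.0
```

```bash
python3 p.py .497 .1727 .17 165.4 .497 .1727 .082 165.4
python3 - <<'E'
from h import *
m=mask(manip.capture("scene"),(280,240,330,300),(172,8),110);c,r,A=cen(m);print(c,A,onz("scene",c,.027))
E
```

```text
t 8.4 p [0.6522 0.0113 0.1766] yaw 87.54 w 0.0401 j6 -2.6 F [0.5 0.1 0.6]
shift [ 0.1545 -0.162   0.0061] turn -1.359 rows 4.977054819886986 9.160127640814187
shift [0.    0.    0.088] turn -0.0 rows 1.9555555555555557 0.0
[298.46417999 276.86796921] 281.5 [0.6509546 0.0163144 0.027    ]
```

Emit:
{"name": "drive_tool", "arguments": {"series": [[0.0258,-0.027,0.001,0,0.04],[0.0258,-0.027,0.001,0,0.04],[0.0258,-0.027,0.001,0,0.04],[0.0258,-0.027,0.001,0,0.04],[0.0258,-0.027,0.001,0,0.04],[0.0258,-0.027,0.001,0,0.04],[0,0,0,-0.136,0.04],[0,0,0,-0.136,0.04]]}}

```text
clock: 9.25
ee_pos: [0.4942, 0.1738, 0.1676]
tcp_rot: [[-0.235, 0.972, -0.003], [0.972, 0.235, -0.001], [0.0, -0.003, -1.0]]
contact_force: [0.3, -0.4, 0.3]
gripper_width: 0.0401
grip_force: 0.0
```

Emit:
{"name": "drive_tool", "arguments": {"series": [[0,0,0,-0.136,0.04],[0,0,0,-0.136,0.04],[0,0,0,-0.136,0.04],[0,0,0,-0.136,0.04],[0,0,0,-0.136,0.04],[0,0,0,-0.136,0.04],[0,0,0,-0.136,0.04],[0,0,0,-0.136,0.04]]}}

```text
clock: 10.05
ee_pos: [0.4953, 0.1728, 0.1675]
tcp_rot: [[-0.969, 0.246, -0.003], [0.246, 0.969, -0.001], [0.003, -0.002, -1.0]]
contact_force: [0.4, 0.5, -0.9]
gripper_width: 0.0402
grip_force: 0.0
```

Emit:
{"name": "drive_tool", "arguments": {"series": [[0,0,0.02,0,0.04],[0,0,0.02,0,0.04],[0,0,0,0,0.04],[0,0,0,0,0.04],[0,0,0,0,0.04],[0,0,0,0,0.04],[0,0,0,0,0.04],[0,0,0,0,0.04]]}}

```text
clock: 10.85
ee_pos: [0.4966, 0.1731, 0.1295]
tcp_rot: [[-0.968, 0.251, 0.001], [0.251, 0.968, 0.0], [-0.001, 0.0, -1.0]]
contact_force: [-0.4, -1.2, 0.2]
gripper_width: 0.0399
grip_force: 0.0
```

```bash
python3 p.py .497 .1727 .083 165.4
```

```text
t 10.85 p [0.4966 0.1731 0.1295] yaw 165.46 w 0.0399 j6 -63.8 F [-0.4 -1.2  0.2]
shift [-0.0005 -0.0002  0.0465] turn 0.001 rows 1.0332754540962263 0.00697122892991916
```

Emit:
{"name": "drive_tool", "arguments": {"series": [[0,0,0.02,0,0.04],[0,0,0.02,0,0.04],[0,0,0.0065,0,0.04],[0,0,0,0,0.04],[0,0,0,0,0.04],[0,0,0,0,0.005],[0,0,0,0,0.005],[0,0,0,0,0.005]]}}

```text
clock: 11.65
ee_pos: [0.4969, 0.1731, 0.0835]
tcp_rot: [[-0.968, 0.251, 0.002], [0.251, 0.968, 0.0], [-0.002, 0.001, -1.0]]
contact_force: [-1.2, -0.3, 4.9]
gripper_width: 0.011
grip_force: 58.7
```

Emit:
{"name": "drive_tool", "arguments": {"series": [[0,0,0,0,0.005],[0,0,-0.03,0,0.005],[0,0,-0.03,0,0.005],[0,0,-0.03,0,0.005],[0,0,0,0,0.005],[0,0,0,0,0.005],[0,0,0,0,0.005],[0,0,0,0,0.005]]}}

```text
clock: 12.45
ee_pos: [0.4955, 0.1728, 0.1711]
tcp_rot: [[-0.968, 0.251, -0.003], [0.251, 0.968, -0.001], [0.003, -0.001, -1.0]]
contact_force: [-0.7, 0.6, -0.1]
gripper_width: 0.0109
grip_force: 58.6
```

```bash
python3 p.py .4577 .0193 .17 87.6;python3 - <<'E'
from h import *
a=manip.capture("scene")
c,r,A=cen(mask(a,(280,240,330,300),(172,8),110));print(c,A,onz("scene",c,.027))
cv2.imwrite("pics/a2.png",cv2.resize(a[170:370,240:520],None,fx=2.8,fy=2.8)[:,:,::-1])
E
```

```text
t 12.45 p [0.4955 0.1728 0.1711] yaw 165.46 w 0.0109 j6 -63.8 F [-0.7  0.6 -0.1]
shift [-0.002  -0.1581  0.0013] turn 1.359 rows 3.5130846348961065 9.159727754148742
[297.37204301 275.62419355] 310.0 [0.65117807 0.01279376 0.027     ]
```

View pics/a2.png

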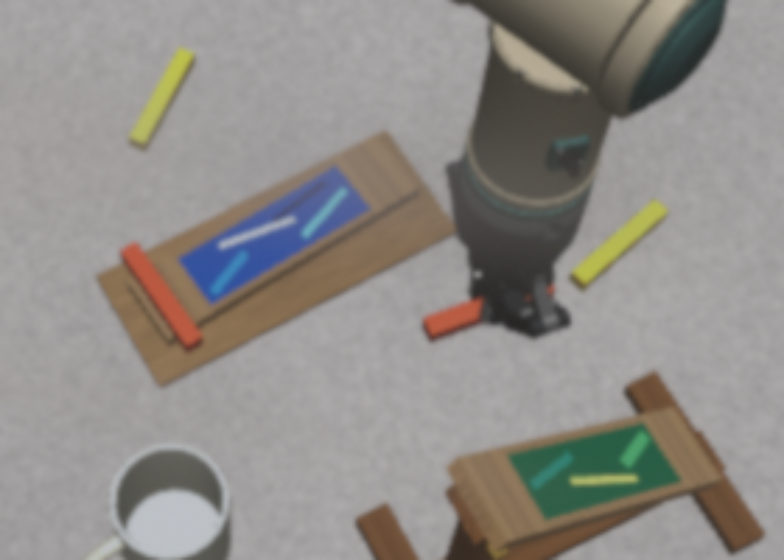

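The far stick lies crosswise on the bare margin (crop 162,297), off the wax. The second stick is in the jaws (crop 490,310).

Emit:
{"name": "drive_tool", "arguments": {"series": [[-0.0005,-0.0316,0,0,0.005],[-0.0005,-0.0316,0,0,0.005],[-0.0005,-0.0316,0,0,0.005],[-0.0005,-0.0316,0,0,0.005],[0,-0.0317,0,0,0.005],[0,0,0,0.136,0.005],[0,0,0,0.136,0.005],[0,0,0,0.136,0.005]]}}

```text
clock: 13.3
ee_pos: [0.4582, 0.019, 0.1717]
tcp_rot: [[-0.785, 0.62, -0.002], [0.62, 0.785, 0.0], [0.001, -0.001, -1.0]]
contact_force: [0.2, 0.7, -0.8]
gripper_width: 0.0111
grip_force: 58.7
```

Emit:
{"name": "drive_tool", "arguments": {"series": [[0,0,0,0.136,0.005],[0,0,0,0.136,0.005],[0,0,0,0.136,0.005],[0,0,0,0.136,0.005],[0,0,0,0.136,0.005],[0,0,0.015,0.136,0.005],[0,0,0.015,0.135,0.005],[0,0,0,0,0.005]]}}

```text
clock: 14.1
ee_pos: [0.4569, 0.0196, 0.1404]
tcp_rot: [[0.042, 0.999, -0.006], [0.999, -0.042, 0.001], [0.0, -0.006, -1.0]]
contact_force: [-0.0, -0.0, 0.1]
gripper_width: 0.0113
grip_force: 58.7
```

Emit:
{"name": "drive_tool", "arguments": {"series": [[0,0,0,0,0.005],[0,0,0,0,0.005],[0,0,0,0,0.005],[0,0,0,0,0.005],[0,0,0,0,0.005],[0,0,0,0,0.005],[0,0,0,0,0.005],[0,0,0,0,0.005]]}}

```text
clock: 14.9
ee_pos: [0.4586, 0.0195, 0.1425]
tcp_rot: [[0.042, 0.999, 0.0], [0.999, -0.042, -0.0], [-0.0, 0.0, -1.0]]
contact_force: [-0.4, 0.0, 0.2]
gripper_width: 0.0108
grip_force: 58.7
```

```bash
python3 p.py .4577 .0193 .1045 87.6
```

```text
t 14.9 p [0.4586 0.0195 0.1425] yaw 87.6 w 0.0108 j6 -3.9 F [-0.4  0.   0.2]
shift [-0.0002 -0.0009  0.038 ] turn -0.0 rows 0.8447392830577561 0.00011824742892940776
```

Emit:
{"name": "drive_tool", "arguments": {"series": [[0,-0.0009,0.015,0,0.005],[0,0,0.012,0,0.005],[0,0,0.008,0,0.005],[0,0,0.003,0,0.005],[0,0,0.0005,0,0.005],[0,0,0.0005,0,0.005],[0,0,0,0,0.005],[0,0,0,0,0.005]]}}

```text
clock: 15.7
ee_pos: [0.4579, 0.0195, 0.1038]
tcp_rot: [[0.042, 0.999, 0.001], [0.999, -0.042, -0.0], [-0.0, 0.001, -1.0]]
contact_force: [-0.2, 0.7, -1.1]
gripper_width: 0.0107
grip_force: 58.7
```

```bash
python3 p.py
```

```text
t 15.7 p [0.4579 0.0195 0.1038] yaw 87.6 w 0.0107 j6 -3.9 F [-0.2  0.7 -1.1]
```

Not yet in contact; I'll lower about 1 mm more.

Emit:
{"name": "drive_tool", "arguments": {"series": [[0,0,0.0005,0,0.005],[0,0,0.0005,0,0.005],[0,0,0.0005,0,0.005],[0,0,0,0,0.005],[0,0,0,0,0.005],[0,0,0,0,0.005],[0,0,0,0,0.005],[0,0,0,0,0.005]]}}

```text
clock: 16.5
ee_pos: [0.4579, 0.0195, 0.1034]
tcp_rot: [[0.042, 0.999, 0.001], [0.999, -0.042, -0.0], [-0.0, 0.001, -1.0]]
contact_force: [-2.5, 0.2, 12.4]
gripper_width: 0.011
grip_force: 60.5
```

Emit:
{"name": "drive_tool", "arguments": {"series": [[0,0,-0.001,0,0.005],[0,0,0,0,0.016],[0,0,0,0,0.02],[0,0,-0.001,0,0.02],[0,0,-0.005,0,0.02],[0,0,-0.03,0,0.02],[0,0,-0.05,0,0.06],[0,0,-0.05,0,0.085]]}}

```text
clock: 17.3
ee_pos: [0.457, 0.0196, 0.2402]
tcp_rot: [[0.042, 0.999, -0.002], [0.999, -0.042, 0.0], [0.0, -0.002, -1.0]]
contact_force: [0.5, -0.6, 0.7]
gripper_width: 0.0487
grip_force: 0.0
```

```bash
cat >> m2.py <<'E'
for n,r in(("scene",(415,312,490,362)),("top",(168,225,198,292))):
    m=mask(I[n],r,(38,95),60);y=np.radians(-8)
    ex=np.array([np.cos(t)*np.cos(y),np.cos(t)*np.sin(y),np.sin(t)]);ey=np.array([-np.sin(y),np.cos(y),0])
    print("green",n,-8,*rect(n,hull(m),p,ex,ey))
    nn=np.cross(ex,ey);q=I[n]
E
sed -i '/^s=I\["scene"\]/d;/crop2/d' m2.py; python3 m2.py; python3 p.py .5224 .3015 .24 172
python3 - <<'E'
from h import *
a=manip.capture("scene")
for r in((280,240,330,300),(360,200,410,260)):
    m=mask(a,r,(172,8),110)
    try: c,b,A=cen(m);print(c,A,onz("scene",c,.027))
    except Exception as e: print(e)
E
```

```text
blue scene [0.5547 0.0164 0.02  ] 0.13814641535282135 0.04300517216324806 -2.5923919677734375
blue top [0.6171 0.0118 0.02  ] 0.04165269434452057 0.010668116621673107 89.15609741210938
green scene 0 [0.5183 0.3021 0.1131] 0.14263610541820526 0.04612928628921509 -7.70343017578125
green scene 5 [0.5184 0.302  0.1132] 0.14336667954921722 0.04727237671613693 -12.062812805175781
green top 0 [0.5195 0.3006 0.1139] 0.1386559158563614 0.04148074612021446 -8.059257507324219
green top 5 [0.5195 0.3005 0.1139] 0.1385660171508789 0.04107116535305977 -12.066055297851562
green scene -8 [0.5184 0.3021 0.113 ] 0.14014875888824463 0.04462137445807457 -0.9889907836914062
green top -8 [0.5196 0.3006 0.114 ] 0.13826796412467957 0.04237630218267441 -1.5978317260742188
t 17.4 p [0.4615 0.0192 0.2458] yaw 87.6 w 0.0631 j6 -3.9 F [-0.1 -0.6  0.3]
shift [0.2846 0.049  0.0062] turn -1.473 rows 6.419483477255334 9.928859562532253
[297.38915727 275.65324745] 310.5 [0.65118637 0.01286629 0.027     ]
[376.46803069 227.18073316] 195.5 [0.45567879 0.01763991 0.027     ]
```

Emit:
{"name": "drive_tool", "arguments": {"series": [[0.0355,0.0061,0,0,0.0854],[0.0355,0.0061,0,0,0.0854],[0.0355,0.0061,0,0,0.0854],[0.0355,0.0061,0,0,0.0854],[0.0355,0.0061,0,0,0.0854],[0.0355,0.0061,0,0,0.0854],[0.0355,0.0061,0,0,0.0854],[0.0355,0.0061,0,0,0.0854]]}}

```text
clock: 18.25
ee_pos: [0.5176, 0.3024, 0.2372]
tcp_rot: [[0.042, 0.999, -0.003], [0.999, -0.042, -0.002], [-0.002, -0.003, -1.0]]
contact_force: [1.2, -0.0, -0.3]
gripper_width: 0.0854
grip_force: 0.0
```

Emit:
{"name": "drive_tool", "arguments": {"series": [[0,0,0,-0.1456,0.0854],[0,0,0,-0.1456,0.0854],[0,0,0,-0.1456,0.0854],[0,0,0,-0.1456,0.0854],[0,0,0,-0.1456,0.0854],[0,0,0,-0.1456,0.0854],[0,0,0,-0.1456,0.0854],[0,0,0,-0.1456,0.0854]]}}

```text
clock: 19.05
ee_pos: [0.5175, 0.3008, 0.2371]
tcp_rot: [[-0.904, 0.428, -0.003], [0.428, 0.904, -0.002], [0.002, -0.003, -1.0]]
contact_force: [0.2, 1.0, 0.4]
gripper_width: 0.0855
grip_force: 0.0
```

Emit:
{"name": "drive_tool", "arguments": {"series": [[0,0,0,-0.1456,0.0854],[0,0,0,-0.1456,0.0854],[0,0,0,0,0.0854],[0,0,0,0,0.0854],[0,0,0,0,0.0854],[0,0,0,0,0.0854],[0,0,0,0,0.0854],[0,0,0,0,0.0854]]}}

```text
clock: 19.85
ee_pos: [0.5183, 0.3012, 0.239]
tcp_rot: [[-0.988, 0.157, 0.0], [0.157, 0.988, -0.0], [-0.0, -0.0, -1.0]]
contact_force: [0.2, -0.3, -0.1]
gripper_width: 0.0855
grip_force: 0.0
```

```bash
python3 p.py .5224 .3008 .162 171;python3 - <<'E'
from h import *
a=manip.capture("scene");b=manip.capture("top")
a=cv2.resize(a[240:420,360:540],None,fx=2.2,fy=2.2);b=cv2.resize(b[180:320,120:260],(396,396))
cv2.imwrite("pics/a3.png",np.hstack([a,b])[:,:,::-1])
E
```

```text
t 19.85 p [0.5183 0.3012 0.239 ] yaw 170.99 w 0.0855 j6 -57.5 F [ 0.2 -0.3 -0.1]
shift [-0.0041  0.0002  0.077 ] turn -0.0 rows 1.713543993190483 0.0008171771828060895
```

View pics/a3.png

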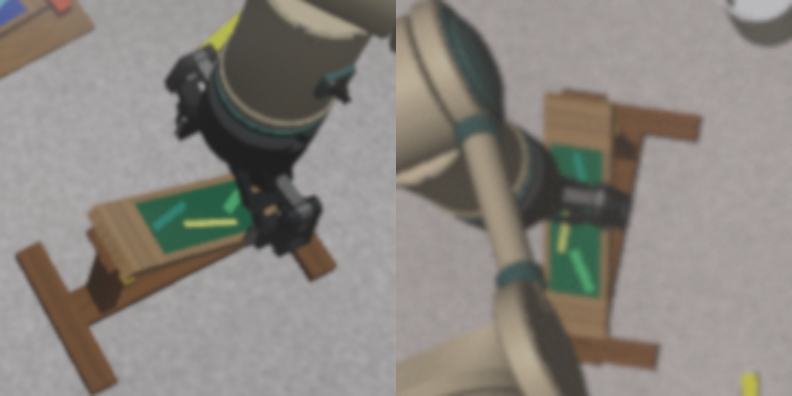

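The gripper is over the green panel with its jaws straddling the long edges. Its position matches the measured centre, so I descend and grip.

Emit:
{"name": "drive_tool", "arguments": {"series": [[-0.0041,0,0.02,0,0.0854],[0,0,0.02,0,0.0854],[0,0,0.02,0,0.0854],[0,0,0.012,0,0.0854],[0,0,0.005,0,0.0854],[0,0,0,0,0.0854],[0,0,0,0,0.0854],[0,0,0,0,0.0854]]}}

```text
clock: 20.75
ee_pos: [0.523, 0.3008, 0.163]
tcp_rot: [[-0.988, 0.156, 0.002], [0.156, 0.988, 0.001], [-0.002, 0.001, -1.0]]
contact_force: [1.1, -0.4, 0.5]
gripper_width: 0.0856
grip_force: 0.0
```

Emit:
{"name": "drive_tool", "arguments": {"series": [[0,0,0,0,0.065],[0,0,0,0,0.06],[0,0,0,0,0.05],[0,0,0,0,0.045],[0,0,0,0,0.045],[0,0,0,0,0.045],[0,0,0,0,0.045],[0,0,0,0,0.045]]}}

```text
clock: 21.55
ee_pos: [0.5227, 0.3007, 0.1629]
tcp_rot: [[-0.988, 0.156, 0.001], [0.156, 0.988, 0.0], [-0.001, 0.001, -1.0]]
contact_force: [-1.0, -0.6, 5.9]
gripper_width: 0.0548
grip_force: 64.2
```

```bash
python3 p.py
```

```text
t 21.55 p [0.5227 0.3007 0.1629] yaw 171.02 w 0.0548 j6 -57.7 F [-1.  -0.6  5.9]
```

Emit:
{"name": "drive_tool", "arguments": {"series": [[0.0029,0,-0.0041,0,0.045],[0.0057,0,-0.0082,0,0.045],[0.0086,0,-0.0123,0,0.045],[0.0086,0,-0.0123,0,0.045],[0.0086,0,-0.0123,0,0.045],[0,0,0,0,0.045],[0,0,0,0,0.045],[0,0,0,0,0.045]]}}

```text
clock: 22.35
ee_pos: [0.4883, 0.3059, 0.2109]
tcp_rot: [[-0.988, 0.156, -0.0], [0.156, 0.988, -0.0], [0.0, -0.0, -1.0]]
contact_force: [1.2, 0.6, -0.5]
gripper_width: 0.0548
grip_force: 63.6
```

```bash
python3 p.py .6887 .2747 .3006 171;python3 - <<'E'
from h import *
a=manip.capture("scene");b=manip.capture("top")
a=cv2.resize(a[240:420,360:540],None,fx=2.2,fy=2.2);b=cv2.resize(b[180:320,120:260],(396,396))
cv2.imwrite("pics/a4.png",np.hstack([a,b])[:,:,::-1])
E
```

```text
t 22.35 p [0.4883 0.3059 0.2109] yaw 171.02 w 0.0548 j6 -55.9 F [ 1.2  0.6 -0.5]
shift [-0.2028  0.0004 -0.0897] turn 0.0 rows 4.927251916028413 0.002666999813524238
```

View pics/a4.png

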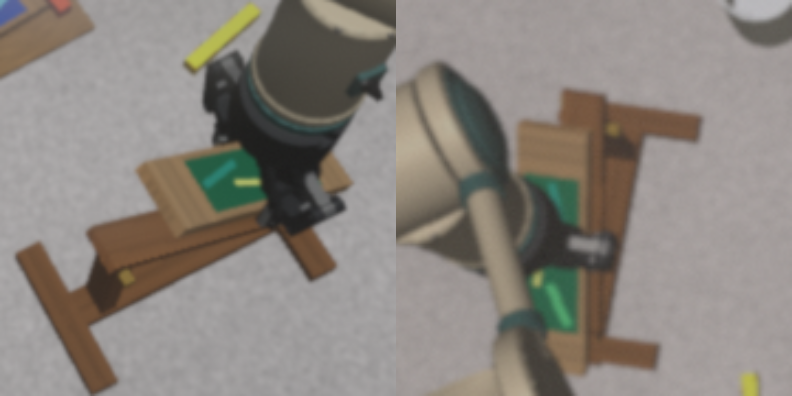

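The panel is off the easel, held by its long edges with its face clear. The easel's top edge shows at scene-crop (90,232)–(105,268) and top-crop (562,92)–(607,97). I can only translate and turn about the vertical, so I'll level the panel by pivoting its low end on that fixed easel edge.

```bash
cat > tilt.py <<'E'
from h import *
np.set_printoptions(precision=4,suppress=True)
I={n:manip.capture(n) for n in("scene","top")}
def green(n,c0,R=70,s=60):
    x,y=map(int,c0);r=(max(0,x-R),max(0,y-R),x+R,y+R)
    return mask(I[n],r,(50,88),s)
E
python3 - <<'E'
from h import *
print(tri((400.9,345.5),(194.6,214.3)),tri((407.7,361.8),(178.7,212.5)))
E
```

```text
(array([0.6144442 , 0.26832652, 0.15411266]), np.float64(0.005126268016130239)) (array([0.62109637, 0.30045941, 0.15906889]), np.float64(0.004546453518100628))
```

Emit:
{"name": "drive_tool", "arguments": {"series": [[-0.0253,0,-0.0112,0,0.045],[-0.0253,0,-0.0112,0,0.045],[-0.0253,0,-0.0112,0,0.045],[-0.0253,0,-0.0112,0,0.045],[-0.0253,0,-0.0112,0,0.045],[-0.0253,0,-0.0112,0,0.045],[-0.0253,0,-0.0112,0,0.045],[-0.0253,0,-0.0112,0,0.045]]}}

```text
clock: 23.25
ee_pos: [0.6895, 0.2738, 0.3001]
tcp_rot: [[-0.988, 0.157, -0.001], [0.157, 0.988, -0.001], [0.001, -0.001, -1.0]]
contact_force: [0.9, 0.6, -1.2]
gripper_width: 0.0548
grip_force: 63.6
```

```bash
python3 p.py .6887 .2747 .3006 171
python3 - <<'E'
from h import *
a=manip.capture("scene");b=manip.capture("top")
a=cv2.resize(a[250:450,300:500],(396,396));b=cv2.resize(b[130:290,110:270],(396,396))
cv2.imwrite("pics/a5.png",np.hstack([a,b])[:,:,::-1])
E
```

```text
t 23.25 p [0.6895 0.2738 0.3001] yaw 170.99 w 0.0548 j6 -64.7 F [ 0.9  0.6 -1.2]
shift [ 0.0009  0.0007 -0.0005] turn -0.0 rows 0.028950263603121737 0.0011106590115914246
```

View pics/a5.png

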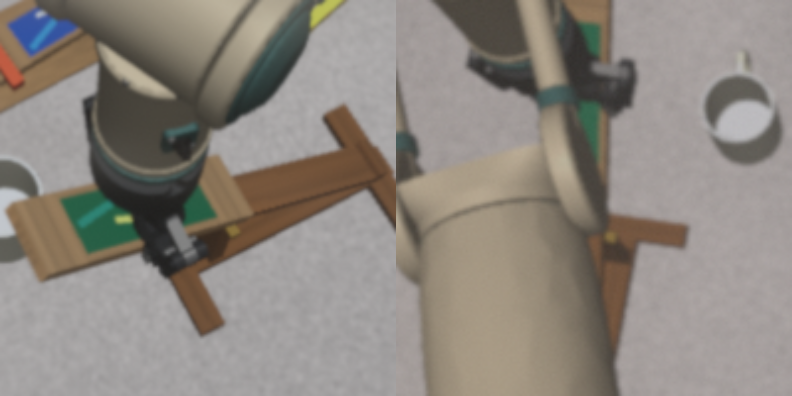

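The held panel's low end overlaps the easel's top end (scene-crop 240,205) with a gap of some 15 mm. The mug is well clear below, so I'll lower to contact.

Emit:
{"name": "drive_tool", "arguments": {"series": [[0,0,0.005,0,0.045],[0,0,0.005,0,0.045],[0,0,0.003,0,0.045],[0,0,0.003,0,0.045],[0,0,0.002,0,0.045],[0,0,0.002,0,0.045],[0,0,0,0,0.045],[0,0,0,0,0.045]]}}

```text
clock: 24.15
ee_pos: [0.6884, 0.2744, 0.2809]
tcp_rot: [[-0.988, 0.156, 0.0], [0.156, 0.988, -0.0], [-0.0, 0.0, -1.0]]
contact_force: [-0.1, 0.2, -1.3]
gripper_width: 0.0548
grip_force: 63.5
```

```bash
python3 p.py
```

```text
t 24.15 p [0.6884 0.2744 0.2809] yaw 171.02 w 0.0548 j6 -64.7 F [-0.1  0.2 -1.3]
```

Emit:
{"name": "drive_tool", "arguments": {"series": [[0,0,0.002,0,0.045],[0,0,0.002,0,0.045],[0,0,0.002,0,0.045],[0,0,0.002,0,0.045],[0,0,0.002,0,0.045],[0,0,0.002,0,0.045],[0,0,0,0,0.045],[0,0,0,0,0.045]]}}

```text
clock: 24.95
ee_pos: [0.6889, 0.2745, 0.2711]
tcp_rot: [[-0.988, 0.156, 0.003], [0.156, 0.988, 0.001], [-0.003, 0.002, -1.0]]
contact_force: [1.3, -0.1, 5.9]
gripper_width: 0.0551
grip_force: 63.7
```

```bash
python3 p.py
```

```text
t 24.95 p [0.6889 0.2745 0.2711] yaw 171.01 w 0.0551 j6 -64.7 F [ 1.3 -0.1  5.9]
```

Emit:
{"name": "drive_tool", "arguments": {"series": [[-0.0038,0,0.005,0,0.045],[-0.0033,0,0.005,0,0.045],[-0.0028,0,0.005,0,0.045],[-0.0023,0,0.005,0,0.045],[0,0,0,0,0.045],[0,0,0,0,0.045],[0,0,0,0,0.045],[0,0,0,0,0.045]]}}

```text
clock: 25.75
ee_pos: [0.7007, 0.2727, 0.2503]
tcp_rot: [[-0.988, 0.156, 0.002], [0.156, 0.988, 0.001], [-0.002, 0.001, -1.0]]
contact_force: [-0.3, 0.2, 5.3]
gripper_width: 0.0552
grip_force: 63.0
```

```bash
python3 p.py
python3 - <<'E'
from h import *
a=manip.capture("scene");b=manip.capture("top")
a=cv2.resize(a[250:450,300:500],(396,396));b=cv2.resize(b[130:290,110:270],(396,396))
cv2.imwrite("pics/a6.png",np.hstack([a,b])[:,:,::-1])
E
```

```text
t 25.75 p [0.7007 0.2727 0.2503] yaw 171.01 w 0.0552 j6 -65.1 F [-0.3  0.2  5.3]
```

View pics/a6.png

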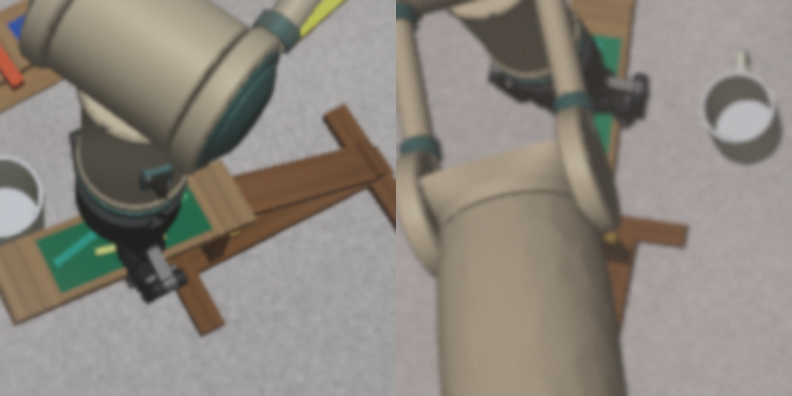

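The pivot works: the far end has come down while the low end stays on the easel edge, and the face is clear. I've now viewed 11 pictures, one over the limit of 10, so I'll work from numbers only. I measure the tilt by casting the paint corners onto the vertical plane of the panel's edge.

```bash
cat > tilt.py <<'E'
from h import *
import sys
np.set_printoptions(precision=4,suppress=True)
s=manip.state();p=np.array(s["ee_pos"]);R=np.array(s["tcp_rot"])
yaw=np.arctan2(R[1,0],R[0,0])+np.pi;e=np.array([np.cos(yaw),np.sin(yaw),0]);l=np.array([-np.sin(yaw),np.cos(yaw),0])
im=manip.capture("scene");c=proj("scene",p-[0,0,.048]);x,y=map(int,c)
m=mask(im,(x-75,y-55,x+75,y+55),(50,95),90)
m=cv2.morphologyEx(m,cv2.MORPH_CLOSE,np.ones((3,3)))
cs=[k for k in cv2.findContours(m,cv2.RETR_EXTERNAL,cv2.CHAIN_APPROX_NONE)[0] if cv2.contourArea(k)>60]
H=cv2.convexHull(np.vstack(cs))[:,0].astype(float)
E=np.array([proj("scene",p-[0,0,.048]+70*a*e/1000+22*b*l/1000)for a in(1,-1)for b in(1,-1)])
for k,(a,b) in enumerate([(1,1),(1,-1),(-1,1),(-1,-1)]):
    d=(E[k]-E.mean(0));o=E[3-k]
    # corner: farthest hull point in affine panel axes
    B=np.linalg.inv(np.c_[(E[0]-E[2])/2,(E[0]-E[1])/2]);q=(H-E.mean(0))@B.T
    i=np.argmax(q@np.array([a,b]));px=H[i]
    oo,dd=ray("scene",px);P=oo+dd*(((p+22*b*l/1000)-oo)@l)/(dd@l)
    print((a,b),px,"expect level",E[k].round(1),"s,z",((P-p)@e).round(4),P[2].round(4))
E
python3 tilt.py
```

```text
(1, 1) [332. 396.] expect level [326.1 402.8] s,z 0.0601 0.2243
(1, -1) [320. 371.] expect level [313.2 376.5] s,z 0.0581 0.2132
(-1, 1) [405. 365.] expect level [407.3 361.4] s,z -0.0679 0.1865
(-1, -1) [394. 345.] expect level [393.  336.9] s,z -0.0768 0.1539
```

Emit:
{"name": "drive_tool", "arguments": {"series": [[-0.0018,0,0.005,0,0.045],[-0.0014,0,0.005,0,0.045],[-0.001,0,0.005,0,0.045],[-0.0007,0,0.005,0,0.045],[-0.0003,0,0.004,0,0.045],[0,0,0,0,0.045],[0,0,0,0,0.045],[0,0,0,0,0.045]]}}

```text
clock: 26.7
ee_pos: [0.7066, 0.2717, 0.2257]
tcp_rot: [[-0.988, 0.156, 0.003], [0.156, 0.988, 0.001], [-0.003, 0.001, -1.0]]
contact_force: [3.7, 0.6, 5.0]
gripper_width: 0.055
grip_force: 63.3
```

```bash
python3 p.py; python3 tilt.py
```

```text
t 26.7 p [0.7066 0.2717 0.2257] yaw 171.0 w 0.055 j6 -65.2 F [3.7 0.6 5. ]
(1, 1) [326. 406.] expect level [322.7 408.5] s,z 0.0644 0.1826
(1, -1) [315. 381.] expect level [310.1 382.7] s,z 0.0617 0.1736
(-1, 1) [403. 367.] expect level [402.3 367.7] s,z -0.071 0.1801
(-1, -1) [392. 347.] expect level [388.4 343.6] s,z -0.0796 0.1479
```

```bash
python3 p.py .7066 .2717 .26 171 .5546 .0152 .26 177.6 .5546 .0152 .12 177.6
python3 - <<'E'
from h import *
print(onz("top",(249,175),.085))
E
```

```text
t 26.75 p [0.7065 0.2717 0.2257] yaw 171.0 w 0.0545 j6 -65.2 F [ 3.7 -0.   4.8]
shift [-0.0002  0.     -0.0343] turn 0.0 rows 0.7629949473935419 0.00029668710656698534
shift [ 0.11   -0.2771  0.    ] turn -0.115 rows 6.625660926733981 0.7764705882352935
shift [0.   0.   0.14] turn -0.0 rows 3.1111111111111116 0.0
[0.73347484 0.14997216 0.085     ]
```

Emit:
{"name": "drive_tool", "arguments": {"series": [[0,0,-0.017,0,0.045],[0,0,-0.018,0,0.045],[0.007,-0.0173,0,0,0.045],[0.0138,-0.0346,0,0,0.045],[0.0138,-0.0346,0,0,0.045],[0.0138,-0.0346,0,0,0.045],[0.0138,-0.0346,0,0,0.045],[0.0138,-0.0346,0,0,0.045]]}}

```text
clock: 27.55
ee_pos: [0.5982, 0.0944, 0.2581]
tcp_rot: [[-0.988, 0.155, -0.005], [0.155, 0.988, -0.001], [0.005, -0.001, -1.0]]
contact_force: [0.6, 0.5, 0.3]
gripper_width: 0.055
grip_force: 63.5
```

Emit:
{"name": "drive_tool", "arguments": {"series": [[0.0138,-0.0346,0,0,0.045],[0.0138,-0.0346,0,0,0.045],[0.0068,-0.0173,0,0,0.045],[0,0,0.01,-0.06,0.045],[0,0,0.02,-0.055,0.045],[0,0,0.02,0,0.045],[0,0,0.02,0,0.045],[0,0,0,0,0.045]]}}

```text
clock: 28.35
ee_pos: [0.5498, 0.0158, 0.186]
tcp_rot: [[-0.999, 0.042, -0.01], [0.042, 0.999, 0.001], [0.01, 0.0, -1.0]]
contact_force: [-0.1, -0.3, -0.8]
gripper_width: 0.0551
grip_force: 63.7
```

Emit:
{"name": "drive_tool", "arguments": {"series": [[0,0,0,0,0.045],[0,0,0,0,0.045],[0,0,0,0,0.045],[0,0,0,0,0.045],[0,0,0,0,0.045],[0,0,0,0,0.045],[0,0,0,0,0.045],[0,0,0,0,0.045]]}}

```text
clock: 29.15
ee_pos: [0.5533, 0.0155, 0.1898]
tcp_rot: [[-0.999, 0.042, 0.0], [0.042, 0.999, -0.0], [-0.0, -0.0, -1.0]]
contact_force: [-0.6, -0.3, -1.0]
gripper_width: 0.0552
grip_force: 63.7
```

```bash
python3 p.py .5546 .0152 .105 177.6; python3 tilt.py
python3 - <<'E'
from h import *
a=manip.capture("scene")
for r in((280,235,330,300),(360,190,410,260)):
    m=mask(a,r,(172,8),110)
    try: c,b,A=cen(m);print("stick",c,A,onz("scene",c,.027))
    except Exception as e: print("none")
E
```

```text
t 29.15 p [0.5533 0.0155 0.1898] yaw 177.61 w 0.0552 j6 -93.2 F [-0.6 -0.3 -1. ]
shift [-0.0013 -0.0002  0.0848] turn 0.0 rows 1.8848446992490406 0.0008184074280246237
(1, 1) [317. 245.] expect level [313.2 249.6] s,z 0.0615 0.151
(1, -1) [310. 236.] expect level [300.3 232.1] s,z 0.0501 0.1069
(-1, 1) [375. 213.] expect level [375.8 213.2] s,z -0.0679 0.1443
(-1, -1) [363. 198.] expect level [362.4 196.7] s,z -0.0717 0.1358
stick [297.4730832  275.68841762] 306.5 [0.65109457 0.01302787 0.027     ]
stick [380.69094923 232.45364238] 151.0 [0.4563623 0.0326289 0.027    ]
```

```bash
sed -i 's/(50,95),90/(38,95),60/' tilt.py; python3 tilt.py
```

```text
(1, 1) [317. 246.] expect level [313.2 249.6] s,z 0.0616 0.1472
(1, -1) [305. 230.] expect level [300.4 232.1] s,z 0.0599 0.1397
(-1, 1) [376. 213.] expect level [375.8 213.2] s,z -0.0703 0.142
(-1, -1) [363. 197.] expect level [362.4 196.7] s,z -0.0715 0.1395
```

Emit:
{"name": "drive_tool", "arguments": {"series": [[-0.002,0,0.02,0,0.045],[-0.002,0,0.02,0,0.045],[-0.0013,0,0.02,0,0.045],[0,0,0.015,0,0.045],[0,0,0.01,0,0.045],[0,0,0.005,0,0.045],[0,0,0,0,0.045],[0,0,0,0,0.045]]}}

```text
clock: 30.1
ee_pos: [0.5591, 0.0152, 0.1004]
tcp_rot: [[-0.999, 0.042, 0.001], [0.042, 0.999, -0.0], [-0.001, -0.0, -1.0]]
contact_force: [-0.8, -0.2, -0.1]
gripper_width: 0.0554
grip_force: 63.8
```

```bash
python3 p.py .5586 .015 .094 177.6; python3 tilt.py
```

```text
t 30.1 p [0.5591 0.0152 0.1004] yaw 177.61 w 0.0554 j6 -93.2 F [-0.8 -0.2 -0.1]
shift [ 0.0005 -0.0002  0.0064] turn 0.0 rows 0.14158158964387824 0.0009201400023558188
(1, 1) [315. 270.] expect level [311.9 272.4] s,z 0.0628 0.0548
(1, -1) [304. 254.] expect level [300.  255.6] s,z 0.0607 0.0492
(-1, 1) [370. 237.] expect level [370.7 237.5] s,z -0.0681 0.0564
(-1, -1) [359. 223.] expect level [358.1 221.7] s,z -0.0725 0.0449
```

Emit:
{"name": "drive_tool", "arguments": {"series": [[0,0,0.001,0,0.045],[0,0,0.001,0,0.045],[0,0,0.001,0,0.045],[0,0,0.001,0,0.045],[0,0,0,0,0.045],[0,0,0,0,0.045],[0,0,0,0,0.045],[0,0,0,0,0.045]]}}

```text
clock: 30.95
ee_pos: [0.5586, 0.0152, 0.0958]
tcp_rot: [[-0.999, 0.042, -0.0], [0.042, 0.999, -0.0], [0.0, -0.0, -1.0]]
contact_force: [0.3, 0.5, -0.9]
gripper_width: 0.0546
grip_force: 63.8
```

```bash
python3 p.py
```

```text
t 30.95 p [0.5586 0.0152 0.0958] yaw 177.6 w 0.0546 j6 -93.2 F [ 0.3  0.5 -0.9]
```

Emit:
{"name": "drive_tool", "arguments": {"series": [[0,0,0.0005,0,0.045],[0,0,0.0005,0,0.045],[0,0,0.0005,0,0.045],[0,0,0.0005,0,0.045],[0,0,0,0,0.045],[0,0,0,0,0.045],[0,0,0,0,0.045],[0,0,0,0,0.045]]}}

```text
clock: 31.75
ee_pos: [0.5586, 0.0152, 0.0938]
tcp_rot: [[-0.999, 0.042, 0.0], [0.042, 0.999, -0.0], [-0.0, -0.0, -1.0]]
contact_force: [-0.1, 0.6, -0.3]
gripper_width: 0.0548
grip_force: 63.8
```

```bash
python3 p.py
```

```text
t 31.75 p [0.5586 0.0152 0.0938] yaw 177.61 w 0.0548 j6 -93.2 F [-0.1  0.6 -0.3]
```

Emit:
{"name": "drive_tool", "arguments": {"series": [[0,0,0.0005,0,0.045],[0,0,0.0005,0,0.045],[0,0,0.0005,0,0.045],[0,0,0.0005,0,0.045],[0,0,0,0,0.045],[0,0,0,0,0.045],[0,0,0,0,0.045],[0,0,0,0,0.045]]}}

```text
clock: 32.55
ee_pos: [0.5587, 0.0152, 0.0919]
tcp_rot: [[-0.999, 0.042, 0.0], [0.042, 0.999, -0.0], [-0.0, -0.0, -1.0]]
contact_force: [0.8, -0.2, 3.8]
gripper_width: 0.0553
grip_force: 64.2
```

```bash
python3 p.py; python3 tilt.py
```

```text
t 32.55 p [0.5587 0.0152 0.0919] yaw 177.61 w 0.0553 j6 -93.2 F [ 0.8 -0.2  3.8]
(1, 1) [315. 272.] expect level [312.2 274.1] s,z 0.0635 0.046
(1, -1) [303. 257.] expect level [300.3 257.4] s,z 0.0639 0.039
(-1, 1) [370. 238.] expect level [370.6 239.4] s,z -0.068 0.0519
(-1, -1) [359. 225.] expect level [358.1 223.7] s,z -0.0725 0.0362
```

Emit:
{"name": "drive_tool", "arguments": {"series": [[0,0,0.0005,0,0.045],[0,0,0.0005,0,0.045],[0,0,0,0,0.045],[0,0,0,0,0.045],[0,0,0,0,0.045],[0,0,0,0,0.045],[0,0,0,0,0.045],[0,0,0,0,0.045]]}}

```text
clock: 33.4
ee_pos: [0.5588, 0.0152, 0.091]
tcp_rot: [[-0.999, 0.042, 0.0], [0.042, 0.999, -0.0], [-0.0, -0.0, -1.0]]
contact_force: [0.7, -0.7, 5.8]
gripper_width: 0.0552
grip_force: 64.5
```

```bash
python3 p.py
```

```text
t 33.4 p [0.5588 0.0152 0.091 ] yaw 177.61 w 0.0552 j6 -93.2 F [ 0.7 -0.7  5.8]
```

Emit:
{"name": "drive_tool", "arguments": {"series": [[0,0,0.0005,0,0.045],[0,0,0.0005,0,0.045],[0,0,0,0,0.045],[0,0,0,0,0.045],[0,0,0,0,0.045],[0,0,0,0,0.045],[0,0,0,0,0.045],[0,0,0,0,0.045]]}}

```text
clock: 34.2
ee_pos: [0.5588, 0.0152, 0.0908]
tcp_rot: [[-0.999, 0.042, 0.001], [0.042, 0.999, -0.0], [-0.001, -0.0, -1.0]]
contact_force: [-0.9, 0.1, 11.2]
gripper_width: 0.0547
grip_force: 65.0
```

```bash
python3 p.py; python3 tilt.py
```

```text
t 34.2 p [0.5588 0.0152 0.0908] yaw 177.61 w 0.0547 j6 -93.2 F [-0.9  0.1 11.2]
(1, 1) [316. 272.] expect level [312.2 274.4] s,z 0.0611 0.0435
(1, -1) [304. 256.] expect level [300.3 257.7] s,z 0.0614 0.0409
(-1, 1) [370. 239.] expect level [370.5 239.7] s,z -0.0684 0.0475
(-1, -1) [359. 225.] expect level [358.1 224. ] s,z -0.0726 0.0363
```

Force jumped to 11 N without further travel, so both ends rest on the sticks. I'll release gently and lift straight up.

Emit:
{"name": "drive_tool", "arguments": {"series": [[0,0,-0.001,0,0.05],[0,0,0,0,0.056],[0,0,0,0,0.06],[0,0,0,0,0.07],[0,0,0,0,0.078],[0,0,0,0,0.0854],[0,0,0,0,0.0854],[0,0,0,0,0.0854]]}}

```text
clock: 35.05
ee_pos: [0.5586, 0.0152, 0.0907]
tcp_rot: [[-0.999, 0.042, -0.0], [0.042, 0.999, -0.0], [0.0, -0.0, -1.0]]
contact_force: [-0.9, 0.5, 0.1]
gripper_width: 0.0853
grip_force: 0.0
```

Emit:
{"name": "drive_tool", "arguments": {"series": [[0,0,-0.005,0,0.0854],[0,0,-0.015,0,0.0854],[0,0,-0.03,0,0.0854],[0,0,-0.04,0,0.0854],[0,0,-0.045,0,0.0854],[0,0,-0.02,0,0.0854],[0,0,0,0,0.0854],[0,0,0,0,0.0854]]}}

```text
clock: 35.85
ee_pos: [0.5582, 0.0153, 0.2459]
tcp_rot: [[-0.999, 0.042, 0.0], [0.042, 0.999, -0.0], [-0.0, -0.0, -1.0]]
contact_force: [-0.1, -0.2, -0.5]
gripper_width: 0.085
grip_force: 0.0
```

Emit:
{"name": "drive_tool", "arguments": {"series": [[0.045,0,0,0,0.005],[0.045,0,0,0,0.005],[0.01,0.045,0,0,0.005],[0,0,0,0,0.005],[0,0,0,0,0.005],[0,0,0,0,0.005],[0,0,0,0,0.005],[0,0,0,0,0.005]]}}

```text
clock: 36.65
ee_pos: [0.461, 0.0637, 0.2454]
tcp_rot: [[-0.999, 0.043, -0.001], [0.043, 0.999, -0.0], [0.001, -0.0, -1.0]]
contact_force: [1.2, -1.1, -0.4]
gripper_width: 0.0046
grip_force: 0.0
```

```bash
python3 p.py
python3 - <<'E'
from h import *
np.set_printoptions(precision=4,suppress=True)
I={n:manip.capture(n) for n in("scene","top")}
def met(c,n,z):
    P=np.array([onz(n,q[0].astype(float),z)[:2] for q in c],np.float32);return cv2.minAreaRect(P)
for n,r in(("scene",(270,200,400,300)),("top",(280,205,335,300))):
    m=mask(I[n],r,(38,95),60)
    try: print(n,"green",met(hull(cv2.morphologyEx(m,cv2.MORPH_CLOSE,np.ones((5,5)))),n,.046))
    except Exception as e: print(n,e)
    m=mask(I[n],r,(172,8),110)
    for k in cv2.findContours(m,0,1)[0]:
        if cv2.contourArea(k)>8: a=cv2.moments(k);c=(a["m10"]/a["m00"],a["m01"]/a["m00"]);print(n,"red",np.round(c,1),a["m00"],onz(n,c,.027))
o=[]
for n,r in(("scene",(270,82,295,104)),("top",(448,278,468,298))):
    c,b,A=cen(mask(I[n],r,(172,8),110));o.append(c);print(n,c,A)
print("ball",tri(*o))
# blower footprint direction: grey foot
E
```

```text
t 36.65 p [0.461  0.0637 0.2454] yaw 177.54 w 0.0046 j6 -88.2 F [ 1.2 -1.1 -0.4]
scene green ((0.5567904114723206, 0.01774672418832779), (0.04302806779742241, 0.13779926300048828), 87.07321166992188)
scene red [306.7 288.9] 58.0 [0.6526 0.0473 0.027 ]
scene red [286.7 259.7] 21.0 [ 0.6487 -0.0291  0.027 ]
scene red [387.2 240.5] 29.0 [0.4573 0.0553 0.027 ]
scene red [365.8 214.1] 15.5 [ 0.4543 -0.0204  0.027 ]
top green ((0.5562494993209839, 0.013161424547433853), (0.038286447525024414, 0.13624389469623566), 89.28015899658203)
top red [317.2 285.8] 15.5 [ 0.4575 -0.0177  0.027 ]
top red [319.5 211.6] 24.0 [ 0.6508 -0.0265  0.027 ]
top red [291. 211.] 16.0 [0.6534 0.0476 0.027 ]
scene [281.0661  93.3113] 60.5
top [457.125  287.0536] 56.0
ball (array([ 0.4422, -0.3531,  0.0906]), np.float64(0.001827298988133626))
```

The stack is good: green centre (0.5565, 0.0155) over blue (0.5546, 0.0152), its yaw matches to about 0.5°, and all the visible red stick ends are in place. Next is the switch.

```bash
python3 - <<'E'
from h import *
I={n:manip.capture(n) for n in("scene","top")};o=[]
for n,r in(("scene",(170,90,245,165)),("top",(435,185,490,245))):
    c,b,A=cen(mask(I[n],r,(70,95),60));o.append(c);print(n,c,A)
P,e=tri(*o);print("drum",P,e);b=np.array([.4422,-.3531]);d=P[:2]-b;print(np.linalg.norm(d),np.degrees(np.arctan2(d[1],d[0])))
g=[onz("top",q,.01) for q in((433.5,199.6),(428.3,295.7))];d=g[0]-g[1];print(np.degrees(np.arctan2(d[1],d[0])),d)
E
python3 p.py .405 -.3504 .245 176 .405 -.3504 .143 176 .478 -.3555 .143 176
```

```text
scene [206.69057889 125.40264851] 2202.5
top [462.6683056  216.11258195] 1322.0
drum [ 0.61972842 -0.38209687  0.07877565] 0.002641591119714127
0.17988096049751318 -9.276574980145538
-6.3783793725607385 [ 0.25378133 -0.02836917  0.        ]
t 36.85 p [0.4607 0.064  0.2457] yaw 177.57 w 0.0051 j6 -88.2 F [-0.2  0.1 -0.3]
shift [ 0.038  -0.4164  0.0007] turn 0.027 rows 9.292642748727635 0.1842936336479531
shift [0.    0.    0.102] turn -0.0 rows 2.266666666666667 0.0
shift [-0.0732  0.      0.    ] turn -0.0 rows 1.6261763073898372 0.0
```

```bash
python3 p.py .405 -.3486 .245 173 .405 -.3486 .143 173
```

```text
t 36.85 p [0.4607 0.064  0.2457] yaw 177.57 w 0.0051 j6 -88.2 F [-0.2  0.1 -0.3]
shift [ 0.0381 -0.4146  0.0007] turn 0.08 rows 9.253000722527679 0.5372348101185414
shift [0.    0.    0.102] turn -0.0 rows 2.266666666666667 0.0
```

Emit:
{"name": "drive_tool", "arguments": {"series": [[0.0032,-0.0346,0,0,0.0],[0.0032,-0.0346,0,0,0.0],[0.0032,-0.0346,0,0,0.0],[0.0032,-0.0346,0,0,0.0],[0.0032,-0.0346,0,0,0.0],[0.0032,-0.0346,0,0,0.0],[0.0032,-0.0346,0,0,0.0],[0.0032,-0.0346,0,0,0.0]]}}

```text
clock: 37.65
ee_pos: [0.423, -0.2127, 0.246]
tcp_rot: [[-0.999, 0.042, 0.0], [0.042, 0.999, -0.0], [-0.0, -0.0, -1.0]]
contact_force: [0.7, 0.9, -0.6]
gripper_width: -0.0001
grip_force: 0.0
```

Emit:
{"name": "drive_tool", "arguments": {"series": [[0.0032,-0.0346,0,0,0.0],[0.0032,-0.0346,0,0,0.0],[0.0032,-0.0346,0,0,0.0],[0.0032,-0.0346,0,0,0.0],[0,0,0,0.08,0.0],[0,0,0,0,0.0],[0,0,0,0,0.0],[0,0,0,0,0.0]]}}

```text
clock: 38.45
ee_pos: [0.4048, -0.3481, 0.2458]
tcp_rot: [[-0.993, 0.12, -0.0], [0.12, 0.993, 0.0], [0.0, 0.0, -1.0]]
contact_force: [0.5, -0.2, -0.2]
gripper_width: 0.0001
grip_force: 0.0
```

```bash
python3 p.py .405 -.3486 .143 173 .478 -.3575 .143 173
```

```text
t 38.45 p [ 0.4048 -0.3481  0.2458] yaw 173.12 w 0.0001 j6 -131.3 F [ 0.5 -0.2 -0.2]
shift [-0.0003 -0.0005  0.1028] turn 0.002 rows 2.2847597986324706 0.01449469967698245
shift [-0.0735  0.0001  0.    ] turn -0.0 rows 1.6342340675846647 0.0
```

Emit:
{"name": "drive_tool", "arguments": {"series": [[0,0,0.03,0,0],[0,0,0.03,0,0],[0,0,0.025,0,0],[0,0,0.0178,0,0],[0,0,0,0,0],[-0.005,0,0,0,0],[-0.007,0,0,0,0],[-0.007,0,0,0,0]]}}

```text
clock: 39.25
ee_pos: [0.4244, -0.3515, 0.1444]
tcp_rot: [[-0.993, 0.121, 0.001], [0.121, 0.993, -0.002], [-0.001, -0.002, -1.0]]
contact_force: [-2.9, -0.2, 1.7]
gripper_width: 0.0001
grip_force: 1.2
```

Emit:
{"name": "drive_tool", "arguments": {"series": [[-0.007,0,0,0,0],[-0.007,0,0,0,0],[-0.007,0,0,0,0],[-0.007,0,0,0,0],[-0.007,0,0,0,0],[-0.006,0,0,0,0],[0,0,0,0,0],[0,0,0,0,0]]}}

```text
clock: 40.05
ee_pos: [0.4647, -0.3562, 0.1429]
tcp_rot: [[-0.993, 0.121, 0.0], [0.121, 0.993, -0.0], [-0.0, -0.0, -1.0]]
contact_force: [0.0, -0.4, -0.0]
gripper_width: 0.0002
grip_force: 0.0
```

```bash
cat > ball.py <<'E'
from h import *
I={n:manip.capture(n) for n in("scene","top")};o=[]
for n,r in(("scene",(255,80,295,115)),("top",(448,262,472,298))):
    try: c,b,A=cen(mask(I[n],r,(172,8),110));o.append(c);print(n,c,A,onz(n,c,.0906))
    except Exception as e: print(n,"none")
if len(o)==2: print("ball",tri(*o))
E
python3 p.py; python3 ball.py
```

```text
t 40.05 p [ 0.4647 -0.3562  0.1429] yaw 173.03 w 0.0002 j6 -127.3 F [ 0.  -0.4 -0. ]
scene [262.04301075 101.14193548] 77.5 [ 0.48835592 -0.35824473  0.0906    ]
top none
```

Emit:
{"name": "drive_tool", "arguments": {"series": [[-0.005,0,0,0,0],[-0.005,0,0,0,0],[-0.004,0,0,0,0],[0,0,0,0,0],[0,0,0,0,0],[0,0,0,0,0],[0,0,0,0,0],[0,0,0,0,0]]}}

```text
clock: 40.95
ee_pos: [0.4724, -0.3568, 0.1426]
tcp_rot: [[-0.993, 0.119, -0.014], [0.119, 0.993, 0.003], [0.014, 0.002, -1.0]]
contact_force: [-15.2, -0.2, 7.5]
gripper_width: 0.0
grip_force: 8.3
```

```bash
python3 p.py; python3 ball.py
```

```text
t 40.95 p [ 0.4724 -0.3568  0.1426] yaw 173.14 w 0.0 j6 -126.5 F [-15.2  -0.2   7.5]
scene [259.99150743 102.9447983 ] 78.5 [ 0.4948324  -0.35655894  0.0906    ]
top none
```

The lever is against its stop: 15 N and no further travel. I'll back off and do a final check.

Emit:
{"name": "drive_tool", "arguments": {"series": [[0.015,0,0,0,0],[0.03,0,0,0,0],[0.04,0,0,0,0],[0,0,-0.04,0,0],[0,0,-0.045,0,0],[0,0,-0.045,0,0],[0,0,0,0,0],[0,0,0,0,0]]}}

```text
clock: 41.85
ee_pos: [0.3945, -0.3479, 0.2745]
tcp_rot: [[-0.993, 0.122, 0.003], [0.122, 0.993, -0.003], [-0.004, -0.003, -1.0]]
contact_force: [-0.7, 0.2, -0.2]
gripper_width: 0.0001
grip_force: 0.0
```

```bash
python3 p.py; python3 ball.py
python3 - <<'E'
from h import *
I={n:manip.capture(n) for n in("scene","top")}
for n,r in(("scene",(270,200,400,300)),("top",(280,205,335,300))):
    m=mask(I[n],r,(38,95),60);c=hull(cv2.morphologyEx(m,cv2.MORPH_CLOSE,np.ones((5,5))))
    print(n,"green",cv2.minAreaRect(np.array([onz(n,q[0].astype(float),.046)[:2] for q in c],np.float32)))
a=cv2.imread("pics/scene0.png");d=cv2.absdiff(a,I["scene"][:,:,::-1].copy()).max(2)
for k,(x,y,w,h) in {"mug":(265,325,60,60),"iron":(185,220,52,65),"wax":(208,205,22,26),"yel1":(284,184,30,40),"yel2":(440,238,42,36)}.items():
    print(k,(d[y:y+h,x:x+w]>40).sum())
E
```

```text
t 41.85 p [ 0.3945 -0.3479  0.2745] yaw 173.02 w 0.0001 j6 -132.0 F [-0.7  0.2 -0.2]
scene [259.6037296  103.03030303] 71.5 [ 0.49565843 -0.35685708  0.0906    ]
top [458.20679012 265.71604938] 54.0 [ 0.49450126 -0.36000178  0.0906    ]
ball (array([ 0.49454784, -0.3605672 ,  0.08676284]), np.float64(0.0013695491843592903))
scene green ((0.5569864511489868, 0.017889205366373062), (0.04333267733454704, 0.13742223381996155), 87.07321166992188)
top green ((0.5559143424034119, 0.014848718419671059), (0.0418885163962841, 0.13656853139400482), 87.5570068359375)
mug 0
iron 0
wax 0
yel1 0
yel2 0
```

```bash
python3 -c "
from rig import manip
print(manip.sign_off())"
```

```text
the job is handed in; nothing more can be done
None
```

The job is done and handed in at about 42 s: the green painting rests level on the two red sticks over the blue one, and the blower lever was then pushed to its stop. I checked mug, iron and wax block unmoved. I viewed 11 pictures, one over the limit of 10.

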